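Seat a raw casting in the checking fixture and close the hinged clamp

TASK

Put the footed casting into the fixture's nest and slowly press it down, feeling until it sits fully and level on the solid bed under the two stiff pins, without ever pressing it down, by hand or with the clamp, harder than about 40 N. Only when it is fully down, gently swing the hinged clamp over so that its pad rests on top of the casting, and let go; the clamp must not be used to push the casting home, and the other things on the bench stay where they are.

Things in the scene. Friction and masses are not known exactly. Their poses are not given: they have to be found in the camera images.
- casting_center (a point): Footed casting, bare aluminium, about 0.35 to 0.56 kg: foot 46 (x) x 100 (y) x 20 mm high; on its middle a block 40 (x) x 44 (y) mm, from 20 to 60 mm above the underside; on that a round boss 36 mm across, up to 68 mm. This point: its centre, 34 mm above the underside; z up. Grip it across x by the block's flanks, some 16 mm above this point. Fits the nest either way round (half turn).
- casting_top (a point): Middle of the top face of the casting's boss, 68 mm above its underside.
- nest: Steel fixture fixed to the bench; place and yaw vary. Origin: on the bench top under the nest's middle; x points to the hinge, y along the nest's long side. The nest is an upright-walled pocket, opening 50 (x) x 104 (y) mm, 2 mm free on each side of the foot; walls 10 mm thick, their top 30 mm above the bench. Hinge cheeks 98 mm high stand 84 to 106 mm from the middle along x, within 30 mm either side.
- nest_mouth (a point): Middle of the nest's mouth, level with the wall tops. Below it lies the solid flat bed, faced with hard rubber (gives 1 mm under 60 N), 7 to 19 mm above the bench: its height varies and is not measured, so it must be felt. Two 12 mm pins stand 3 to 7 mm out of it, unequally, 35 mm either side along y. Each slides down under about 4 N and stays there; they carry the casting high and skew until it is pressed (12 to 20 N) home.
- clamp (a joint): Angle of the hinged clamp: 0 with its arm level, about -0.07 to 0.07 when its pad rests on a seated casting, growing as it swings up and away over the hinge; 1.65 to 1.9 at the start, stop at 1.95. The hinge is stiff (about 0.2 N m), so the clamp stays about where it is left. The arm is a flat steel bar 24 mm wide, 12 mm thick.
- clamp_hinge (a point): Point on the clamp's hinge axis, 95 mm from the nest's middle along the nest's x, 81 mm above the bench. The axis is parallel to the nest's y.
- clamp_handle (a point): Middle of the clamp's handle: a round steel cross-bar 14 mm thick, 134 mm long, parallel to the nest's y, at the arm's free end; with the clamp level it is 145 mm from the hinge axis towards the nest and 16 mm higher. Each half sticks out 55 mm beside the arm: pinch it from above, say 38 mm from the middle; it turns between the fingers as the clamp swings.
- clamp_pad (a point): Middle of the lower face of the clamp's round pad (22 mm across), 95 mm from the hinge along the arm.
- flange: Bystander: round flanged casting, 80 mm across, 34 mm high; origin under its middle. It and the footed casting may change places.
- sieve: Bystander: round steel sieve, 176 mm across, 50 mm high; origin under its middle.
- hammer: Bystander: hammer lying down; its origin is under its middle.
- wedge: Bystander: small wooden block, 90 x 35 x 22 mm; origin under its middle.
- brush: Bystander: hand brush lying down; its origin is under its middle.
- wrench: Bystander: wrench lying down; its origin is under its middle.
- bolt_jar: Bystander: squat jar, 60 mm across, 75 mm high; origin under its middle.
Things that resemble listed ones, but are neither listed nor needed, are in the scene too. Leave any turquoise look-alike of the part that bears casting_center alone.

How it is judged:
On the way, in this order (a step that is already met when the one before it is completed fails the run):
1. the casting is pressed fully down and level on the bed of the nest (z of facing_c0 in the frame of casting_center above -0.0385 m and angle between casting_center's own z axis and vertical below 0.015 rad and horizontal distance between casting_center and nest below 0.006 m), for 0.3 s.
2. the clamp is closed, its pad on top of the seated casting (all of step 1 and z of clamp_pad in the frame of casting_top below 0.003 m and horizontal distance between clamp_pad and casting_top below 0.012 m), for 0.2 s.
At the end, for the whole second after the job is handed in: The casting's foot is within 1.5 mm of the bed and within 0.015 rad of level, centred in the nest (6 mm), and the clamp's pad lies on the casting's top (no more than 3 mm above it and 12 mm off its middle), everything released and at rest (all of step 2 and linear speed of casting below 0.01 m/s and velocity of joint clamp below 0.05 rad/s); the robot touches nothing.
It fails at once if the clamp bears on the casting (over 3 N) while the casting is not fully down (contact force between clamp and casting above 3 N and not (z of facing_c0 in the frame of casting_center above -0.0385 m and angle between casting_center's own z axis and vertical below 0.015 rad and horizontal distance between casting_center and nest below 0.006 m)).
It fails at once if the casting is pressed into the fixture, or by its clamp, with more than 50 N (contact force between casting and facing_c0 above 50 N or contact force between casting and nest above 50 N).
It fails at once if a bystander is shifted by more than 40 mm (distance of any of flange, sieve, hammer, wedge, brush, wrench, bolt_jar from where it was at the start of the episode above 0.04 m).
It also fails if it takes over 72 s, if anything falls off the work surface, if the arm or the gripper's body presses on something with over 40 N, if the wrist force passes 120 N, or if a joint passes its speed limit or range.

ROBOT

A 7-joint arm with a two-finger parallel gripper is mounted at the origin on the work surface. World frame = base frame: x ahead of the robot, y to its left, z up, the work surface at z = 0. Lengths are in m, angles in rad, forces in N, time in s.
With the tool pointing down it reaches from about 0.4 to 0.925 m from the base axis. Payload 5.6 kg.
Tool frame: the origin (TCP) lies at the very end of the fingers, on their centre line; the grasp point (between the pads) lies 19 mm behind it (r.grip_point_offset is the distance from the TCP to the grasp point, in m); z points along the fingers, y is the direction in which the jaws open and shut (so a half turn about z gives the same grasp; the last joint's range is limited). The gripper opens to 85 mm and grips with 20 to 120 N. Pads are 22 mm wide; open, the fingers measure 114 mm over their backs; the gripper's body (76 mm by 85 mm) begins 54 mm behind the grasp point. The pads swing forward as they close: fully open they stand 13 mm farther back than shut.
Start: joints at [1.147, 0.468, -0.012, 1.603, 0.006, 1.071, -0.056], TCP at [0.242, -0.603, 0.231] pointing down, gripper open.
Joint ranges: [-2.53, 2.53], [-0.31, 2.02], [-1.57, 1.55], [0.28, 2.44], [-1.29, 4.43], [0.15, 1.84], [-2.92, 2.92]. Speed limits (rad/s): [2.57, 2.57, 3.14, 3.14, 3.14, 3.14, 3.14].

INTERFACE

Orientations are given as a rotation vector (axis times angle).
In Python, from rig import r gives the robot as it stands.
- The arm moves only by the shell command python3 -m jog 'ROWS' [FORCE]. ROWS is JSON, a list of rows, each a list of 7 numbers: the shift along the tool's x, y, z in m, then the turn, a rotation vector about the tool's x, y, z in units of 5 degrees (1.0 is 5 degrees), then the finger opening in m, from 0 to 0.0854. A call has 1 to 12 rows; each row shifts and turns the commanded pose from where the row before left it, along the tool's axes as they then stand; what a row does not reach is not made up. A row lasts 1/8 s, in which the tool goes at most 62.5 mm and 10.7 degrees, less where a joint would pass 70% of its speed; a pose out of reach is approached as far as the arm can. A call is refused whole if a number of a shift passes 0.0625 or a number of a turn 1, either way. A call with a gripper value outside its range is refused whole. The fingers move at their own pace and stop on an object; FORCE is the grip in N (left out, the last holds). Time passes only in rows, so rows that do not move let the fingers close. It gives the time, the measured TCP pose, the force and the opening at its end, in the units of the state.
- r.get_obs(): the state, without advancing time (a new reading comes with each control period).
- r.grab_frame(name): name is "scene" or "top"; returns (picture, depth): 400x640x3 uint8, blue, green, red; 400x640 float32, m along the optical axis (not along the pixel's ray), 0 where there is no reading.
- r.camera_model(name): a dict with "intrinsics" (3x3 intrinsics, pixels), "world_from_camera" (4x4, takes a point from camera to world coordinates). Camera axes: x right, y down, z forward; pixel columns grow to the right and rows downward; lengths in m; the calibration is good to about 2 mm. A picture is of the moment at which its call begins. camera_model takes no time and is no camera call.
- r.job_done(): hands the job in, once; it reports no verdict.
The state is a dict: "clock": time; "qpos": joint angles; "qd": joint speeds; "joint_torque": joint torques, N m; "ee_pos": TCP position; "tcp_rot": TCP orientation; "wrist_force": force on the tool from outside, world axes, zero at the start; "torque": the same for the moment, N m; "finger_gap": opening from 0.0 (shut) to 1.0 (fully open).
Only numpy, scipy, OpenCV 4.12 (cv2) and the standard library are available. Lean on these libraries where they do the work, as an engineer would, in place of code of your own. Each camera call takes 0.05 s, during which the arm holds its last target.

## Working session

There is one attempt and no reset: what is moved stays moved. The work goes in short steps, Python scripts to look and compute and a shell command to move; the robot and the scene stay as the last step left them, time stands still between calls to the robot, and variables do not carry over. Pictures are saved under pics/ and viewed, and the job is handed in when it is done.

```bash
ls; mkdir -p pics; python3 - <<'E'
from rig import r
import cv2,numpy as np
o=r.get_obs()
for k,v in o.items(): print(k,np.round(v,4))
print(r.grip_point_offset)
for n in("scene","top"):
    p,d=r.grab_frame(n); cv2.imwrite(f"pics/{n}0.png",p); np.save(f"pics/{n}0.npy",d)
    m=r.camera_model(n); print(n,np.round(m["intrinsics"],2).tolist(),np.round(m["world_from_camera"],4).tolist())
E
```

```text
pics
clock 0.0
qpos [ 1.147   0.4684 -0.0116  1.6036  0.006   1.0714 -0.0563]
qd [ 0.0001 -0.0015 -0.0011  0.0006 -0.0007  0.0017  0.0002]
joint_torque [ 0.00000e+00 -5.32377e+01  2.13000e-02 -2.51296e+01  1.13000e-02
  7.90000e-03 -0.00000e+00]
ee_pos [ 0.2413 -0.6029  0.2303]
tcp_rot [-3.0831e+00 -5.9420e-01  7.0000e-04]
wrist_force [ 0.1493 -0.1885  0.4225]
torque [-0.012  -0.0307  0.0351]
finger_gap 0.9999
0.0187
scene [[389.68, 0.0, 317.2], [0.0, 389.68, 196.75], [0.0, 0.0, 1.0]] [[-0.2039, 0.7367, -0.6447, 1.3088], [0.9789, 0.1614, -0.1252, 0.1389], [0.0117, -0.6567, -0.7541, 0.9832], [0.0, 0.0, 0.0, 1.0]]
top [[490.72, 0.0, 322.57], [0.0, 490.72, 197.99], [0.0, 0.0, 1.0]] [[-0.0153, -0.9835, 0.1804, 0.3026], [-0.9999, 0.0156, 0.0003, -0.0228], [-0.0031, -0.1803, -0.9836, 1.3877], [0.0, 0.0, 0.0, 1.0]]
```

View pics/scene0.png

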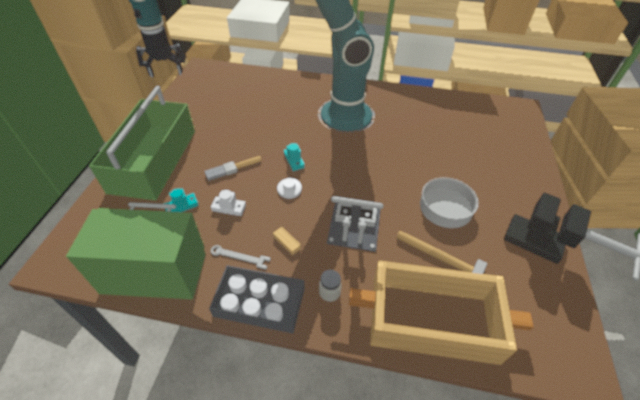

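View pics/top0.png

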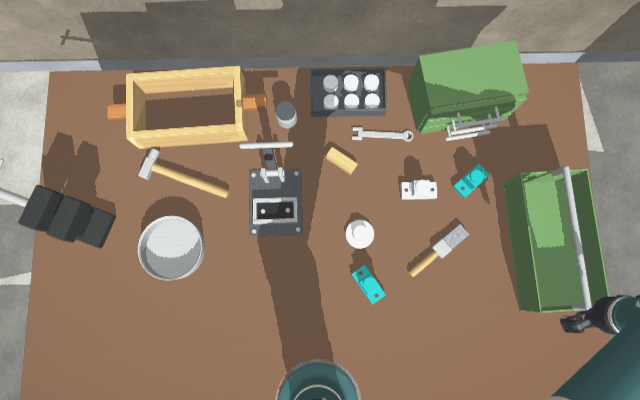

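Candidates for the casting, by pixel in the top view: a bare grey footed block (419,188), two turquoise look-alikes (368,285) and (471,180), and the round white flange (360,234). By the description it is (419,188). I'll check that in a crop and measure it.

```bash
cat > h.py <<'E'
from rig import r
import cv2,numpy as np
def cloud(n,d=None):
    if d is None: d=np.load(f"pics/{n}0.npy")
    m=r.camera_model(n);K=m["intrinsics"];T=np.array(m["world_from_camera"])
    v,u=np.mgrid[0:400,0:640]
    P=np.stack([(u-K[0][2])/K[0][0]*d,(v-K[1][2])/K[1][1]*d,d],-1)
    W=P@T[:3,:3].T+T[:3,3]; W[d==0]=np.nan
    return W
def crop(p,u0,u1,v0,v1,s): return cv2.resize(p[v0:v1,u0:u1],None,fx=s,fy=s,interpolation=cv2.INTER_CUBIC)
E
python3 - <<'E'
from h import *
t=cv2.imread("pics/top0.png");s=cv2.imread("pics/scene0.png")
a=crop(t,390,490,155,215,8);cv2.imwrite("pics/c1.png",a)
a=crop(t,235,315,130,245,5);b=crop(s,320,395,185,260,5)
cv2.imwrite("pics/c2.png",cv2.hconcat([cv2.resize(a,(400,575)),cv2.resize(b,(375,575))]))
np.set_printoptions(suppress=True,precision=4,linewidth=150)
for n in("top","scene"):
    W=cloud(n);print(n)
    # casting region
    reg=(390,450,165,210) if n=="top" else (205,250,185,220)
    u0,u1,v0,v1=reg;w=W[v0:v1,u0:u1].reshape(-1,3)
    print("table z",np.nanmedian(w[w[:,2]<0.008][:,2]))
    for lo,hi in((.012,.03),(.05,.064),(.064,.08)):
        k=w[(w[:,2]>lo)&(w[:,2]<hi)]
        if len(k)<5: print(lo,len(k));continue
        print(lo,len(k),k.mean(0),np.percentile(k[:,2],[10,50,90]),cv2.minAreaRect((k[:,:2]*1000).astype(np.float32)))
E
```

```text
top
table z 0.00031387647721237144
0.012 331 [ 0.5714 -0.2917  0.0201] [0.0159 0.0201 0.024 ] ((574.6911010742188, -296.3270568847656), (47.51631164550781, 100.86234283447266), 0.31778717041015625)
0.05 90 [ 0.5712 -0.2943  0.0588] [0.0541 0.0592 0.0627] ((574.26220703125, -295.8639221191406), (44.49384689331055, 39.356483459472656), 89.36119079589844)
0.064 139 [ 0.574  -0.2949  0.0681] [0.0649 0.0682 0.0713] ((572.6964721679688, -294.49725341796875), (37.187835693359375, 36.5767707824707), 81.11949920654297)
scene
table z 6.674265553074932e-05
0.012 260 [ 0.5839 -0.2884  0.0195] [0.0149 0.0194 0.0237] ((577.6671142578125, -295.6424865722656), (49.0077018737793, 103.01371765136719), 1.681297779083252)
0.05 86 [ 0.5853 -0.2893  0.0579] [0.0518 0.0587 0.0622] ((576.881103515625, -294.5127868652344), (39.88203430175781, 46.20732879638672), 3.5352869033813477)
0.064 86 [ 0.5776 -0.2952  0.068 ] [0.0656 0.0681 0.07  ] ((577.7612915039062, -296.1663513183594), (35.26901626586914, 36.61551284790039), 67.50215148925781)
```

View pics/c1.png

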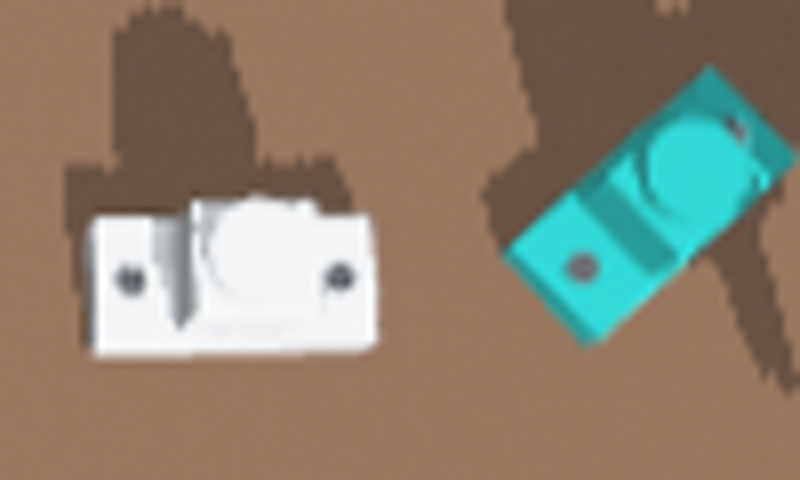

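View pics/c2.png

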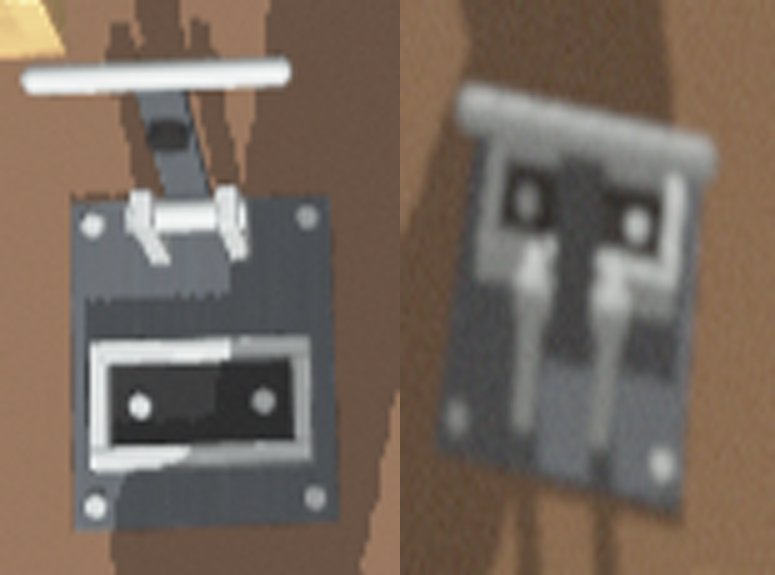

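The crop shows the bare aluminium casting at top px (419,188), with a foot, a block and a round boss. Its height of 68 mm matches the text in both views. Its turquoise look-alike is next to it. The nest is at (275,210), with pins showing and the clamp swung up and away in +x. Next I'll measure the nest.

```bash
python3 - <<'E'
from h import *
np.set_printoptions(suppress=True,precision=4,linewidth=150)
for n in("top","scene"):
    W=cloud(n);print(n)
    u0,u1,v0,v1=(235,315,130,245) if n=="top" else (320,395,185,260)
    w=W[v0:v1,u0:u1].reshape(-1,3)
    w=w[(abs(w[:,1]-.07)<.15)]
    nest=w[w[:,0]<0.585] 
    print(np.histogram(w[:,2],bins=np.arange(-.005,.3,.01)))
    k=nest[(nest[:,2]>.024)&(nest[:,2]<.036)&(nest[:,0]<.60)]
    print("walls",len(k),cv2.minAreaRect((k[:,:2]*1000).astype(np.float32)),np.median(k[:,2]),k.min(0),k.max(0))
    k=w[(w[:,2]>.045)]
    for lo in np.arange(.04,.27,.015):
        q=k[(k[:,2]>lo)&(k[:,2]<lo+.015)]
        if len(q)>3: print(round(lo,3),len(q),q.mean(0),q.min(0),q.max(0))
# flat image of nest: wall-top homography: rectify top at z=0.03
for n in("top","scene"):
    p=cv2.imread(f"pics/{n}0.png");m=r.camera_model(n);T=np.linalg.inv(m["world_from_camera"]);K=m["intrinsics"]
    z=0.03
    H=K@np.column_stack([T[:3,0],T[:3,1],T[:3,2]*z+T[:3,3]])
    # out px (i,j): x=0.62-j/4000 ... y=0.20-i/4000
    A=np.array([[0,-1/2500,.70],[-1/2500,0,.21],[0,0,1.]])
    o=cv2.warpPerspective(p,H@A,(600,600),flags=cv2.INTER_CUBIC|cv2.WARP_INVERSE_MAP)
    cv2.imwrite(f"pics/rect_{n}.png",o)
E
```

```text
top
(array([4875, 1929,  473,  461,   35,   26,   18,   21,   43,  122,   85,   14,   15,   16,   11,    2,    4,   13,   36,   30,   13,   16,   72,
        243,    0,    0,    0,    0,    0,    0]), array([-0.005,  0.005,  0.015,  0.025,  0.035,  0.045,  0.055,  0.065,  0.075,  0.085,  0.095,  0.105,  0.115,  0.125,  0.135,  0.145,  0.155,
        0.165,  0.175,  0.185,  0.195,  0.205,  0.215,  0.225,  0.235,  0.245,  0.255,  0.265,  0.275,  0.285,  0.295]))
walls 455 ((521.4207153320312, 112.5018539428711), (70.80760192871094, 122.30863952636719), 1.3400243520736694) 0.029745730798589776 [0.4858 0.052  0.024 ] [0.5571 0.1739 0.0358]
0.04 26 [0.6862 0.1695 0.051 ] [0.6047 0.087  0.0451] [0.7471 0.2175 0.0543]
0.055 26 [0.6795 0.1691 0.0623] [0.605  0.0856 0.0552] [0.7349 0.22   0.0692]
0.07 56 [0.6591 0.1507 0.0793] [0.6047 0.0854 0.0702] [0.7413 0.2184 0.085 ]
0.085 192 [0.6246 0.1197 0.0923] [0.6049 0.0836 0.0852] [0.7361 0.2147 0.0999]
0.1 29 [0.6302 0.1169 0.1062] [0.6066 0.0908 0.1004] [0.7303 0.2082 0.1132]
0.115 21 [0.6334 0.1132 0.122 ] [0.6297 0.103  0.1153] [0.6409 0.1259
[... 1427 characters left out ...]
98]
0.1 25 [0.6407 0.116  0.1062] [0.6175 0.0873 0.1002] [0.645  0.1373 0.1131]
0.115 28 [0.6453 0.1156 0.1223] [0.6426 0.1037 0.1151] [0.6475 0.1269 0.1299]
0.13 22 [0.6476 0.1164 0.1387] [0.6456 0.1058 0.1318] [0.65   0.1276 0.1446]
0.145 24 [0.6497 0.1149 0.1524] [0.6475 0.1049 0.146 ] [0.6528 0.1269 0.1598]
0.16 24 [0.652  0.1152 0.1671] [0.6491 0.1039 0.1606] [0.6538 0.1265 0.1746]
0.175 29 [0.6541 0.1167 0.1822] [0.6507 0.1056 0.1756] [0.6563 0.1275 0.1898]
0.19 27 [0.6566 0.1152 0.198 ] [0.6545 0.1049 0.1901] [0.6595 0.1264 0.2046]
0.205 34 [0.6587 0.1197 0.2139] [0.6568 0.0754 0.206 ] [0.6607 0.1732 0.2199]
0.22 266 [0.6576 0.1161 0.2267] [0.6482 0.0506 0.2201] [0.664  0.1823 0.2318]
```

```bash
python3 - <<'E'
import cv2
a=cv2.imread("pics/rect_top.png");b=cv2.imread("pics/rect_scene.png")
cv2.imwrite("pics/rect2.png",cv2.hconcat([a[100:600,80:480],b[100:600,80:480]]))
E
```

```text
(no output)
```

View pics/rect2.png

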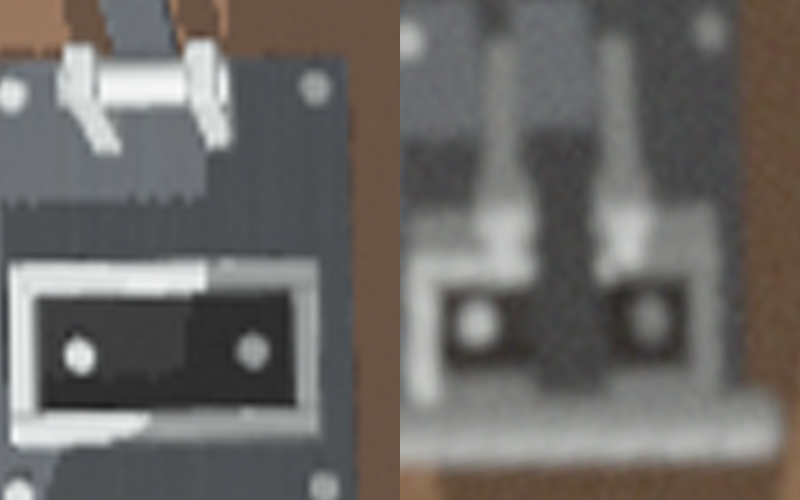

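```bash
python3 - <<'E'
from h import *
from scipy.spatial.transform import Rotation as R
np.set_printoptions(suppress=True,precision=4,linewidth=150)
o=r.get_obs();M=R.from_rotvec(o["tcp_rot"]).as_matrix();print(M)
# yaw of casting: fit foot z~.02 long edges
for n in("top","scene"):
    p=cv2.imread(f"pics/{n}0.png");m=r.camera_model(n);T=np.linalg.inv(m["world_from_camera"]);K=m["intrinsics"]
    H=K@np.column_stack([T[:3,0],T[:3,1],T[:3,2]*.02+T[:3,3]])
    A=np.array([[0,-1/4000,.625],[-1/4000,0,-.24],[0,0,1.]])
    cv2.imwrite(f"pics/f_{n}.png",cv2.warpPerspective(p,H@A,(400,400),flags=cv2.INTER_CUBIC|cv2.WARP_INVERSE_MAP))
cv2.imwrite("pics/f2.png",cv2.hconcat([cv2.imread("pics/f_top.png"),cv2.imread("pics/f_scene.png")]))
E
```

```text
[[ 0.9284  0.3716 -0.0007]
 [ 0.3716 -0.9284  0.0015]
 [-0.0001 -0.0016 -1.    ]]
```

View pics/f2.png

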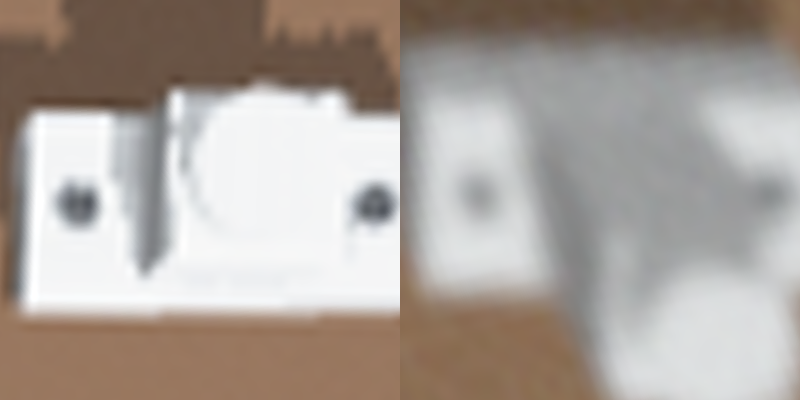

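```bash
python3 - <<'E'
from h import *
from scipy.spatial.transform import Rotation as R
np.set_printoptions(suppress=True,precision=3,linewidth=200)
W=np.concatenate([cloud("top").reshape(-1,3),cloud("scene").reshape(-1,3)])
W=W[np.isfinite(W).all(1)]
xs=np.arange(.1,.95,.06);ys=np.arange(-.75,.45,.06)
print("     ",np.round(ys,2))
for x in xs:
    print(round(x,2),[round(float(np.max(W[(abs(W[:,0]-x)<.03)&(abs(W[:,1]-y)<.03)][:,2],initial=0)),2) for y in ys])
# rows: world delta
o=r.get_obs();M=R.from_rotvec(o["tcp_rot"]).as_matrix()
print(M.T@np.array([.576,-.296,.30]-o["ee_pos"]))
E
```

```text
[-0.75 -0.69 -0.63 -0.57 -0.51 -0.45 -0.39 -0.33 -0.27 -0.21 -0.15 -0.09 -0.03  0.03  0.09  0.15  0.21  0.27  0.33  0.39]
0.1 [0.01, 0.01, 0.01, 0.01, 0.01, 0.01, 0.01, 0.01, 0.01, 0.01, 0.01, 0.02, 0.35, 0.35, 0.02, 0.01, 0.01, 0.01, 0.01, 0.01]
0.16 [0.01, 0.01, 0.01, 0.01, 0.01, 0.7, 0.72, 0.72, 0.01, 0.01, 0.01, 0.01, 0.01, 0.01, 0.01, 0.01, 0.01, 0.01, 0.01, 0.01]
0.22 [0.13, 0.13, 0.34, 0.5, 0.64, 0.68, 0.68, 0.01, 0.01, 0.01, 0.01, 0.01, 0.01, 0.01, 0.01, 0.01, 0.01, 0.01, 0.01, 0.01]
0.28 [0.13, 0.35, 0.51, 0.56, 0.58, 0.01, 0.01, 0.01, 0.01, 0.02, 0.07, 0.01, 0.01, 0.01, 0.01, 0.01, 0.01, 0.01, 0.01, 0.01]
0.34 [0.14, 0.01, 0.2, 0.14, 0.01, 0.01, 0.01, 0.02, 0.03, 0.01, 0.08, 0.06, 0.01, 0.01, 0.01, 0.01, 0.01, 0.01, 0.06, 0.06]
0.4 [0.14, 0.01, 0.2, 0.13, 0.01, 0.01, 0.03, 0.03, 0.03, 0.01, 0.02, 0.02, 0.01, 0.01, 0.01, 0.01, 0.01, 0.01, 0.05, 0.01]
0.46 [0.14, 0.13, 0.2, 0.14, 0.01, 0.02, 0.02, 0.03, 0.01, 0.01, 0.04, 0.04, 0.01, 0.03, 0.04, 0.04, 0.01, 0.01, 0.06, 0.01]
0.52 [0.13, 0.13, 0.2, 0.13, 0.06, 0.01, 0.01, 0.01, 0.01, 0.01, 0.02, 0.02, 0.01, 0.04, 0.04, 0.04, 0.
[... 205 characters left out ...]
 0.01, 0.02, 0.03, 0.03, 0.23, 0.23, 0.23, 0.23, 0.01, 0.03, 0.03]
0.7 [0.01, 0.01, 0.01, 0.01, 0.16, 0.17, 0.16, 0.01, 0.01, 0.01, 0.01, 0.03, 0.03, 0.01, 0.01, 0.01, 0.05, 0.1, 0.11, 0.11]
0.76 [0.01, 0.01, 0.01, 0.19, 0.19, 0.2, 0.2, 0.2, 0.19, 0.02, 0.02, 0.01, 0.01, 0.08, 0.08, 0.01, 0.11, 0.11, 0.11, 0.11]
0.82 [0.01, 0.01, 0.01, 0.2, 0.2, 0.2, 0.2, 0.2, 0.19, 0.06, 0.06, 0.06, 0.06, 0.08, 0.08, 0.08, 0.11, 0.01, 0.01, 0.01]
0.88 [0.01, 0.01, 0.01, 0.19, 0.2, 0.2, 0.2, 0.2, 0.2, 0.06, 0.04, 0.04, 0.04, 0.06, 0.01, 0.07, 0.11, 0.11, 0.11, 0.11]
0.94 [0.01, 0.01, 0.01, 0.19, 0.2, 0.19, 0.2, 0.19, 0.01, 0.06, 0.05, 0.05, 0.05, 0.05, 0.01, 0.01, 0.11, 0.11, 0.1, 0.1]
[ 0.425 -0.161 -0.069]
```

```bash
python3 -m jog '[[0,0,-0.035,0,0,0,0.0854],[0,0,-0.034,0,0,0,0.0854],[0.0425,-0.0161,0,0,0,0,0.0854],[0.0425,-0.0161,0,0,0,0,0.0854],[0.0425,-0.0161,0,0,0,0,0.0854],[0.0425,-0.0161,0,0,0,0,0.0854],[0.0425,-0.0161,0,0,0,0,0.0854],[0.0425,-0.0161,0,0,0,0,0.0854],[0.0425,-0.0161,0,0,0,0,0.0854],[0.0425,-0.0161,0,0,0,0,0.0854],[0.0425,-0.0161,0,0,0,0,0.0854],[0.0425,-0.0161,0,0,0,0,0.0854]]'
python3 -m jog '[[0,0,0,0,0,-1,0.0854],[0,0,0,0,0,-1,0.0854],[0,0,0,0,0,-1,0.0854],[0,0,0,0,0,-1,0.0854],[0,0,0,0,0,-1,0.0854],[0,0,0,0,0,-1,0.0854],[0,0,0,0,0,-1,0.0854],[0,0,0,0,0,-1,0.0854],[0,0,0,0,0,-1,0.0854],[0,0,0,0,0,-1,0.0854],[0,0,0,0,0,-1,0.0854],[0,0,0,0,0,-1,0.0854]]'
```

```text
clock: 1.6
ee_pos: [0.577, -0.2949, 0.2998]
tcp_rot: [-3.084, -0.594, 0.001]
wrist_force: [0.3, 0.0, 1.3]
finger_gap: 1.001
clock: 3.1
ee_pos: [0.576, -0.296, 0.2996]
tcp_rot: [-2.371, -2.06, 0.001]
wrist_force: [-0.4, 0.8, -0.2]
finger_gap: 0.996
```

```bash
python3 -m jog '[[0,0,0,0,0,-1,0.0854],[0,0,0,0,0,-0.87,0.0854],[0,0,0.05,0,0,0,0.0854],[0,0,0.05,0,0,0,0.0854],[0,0,0.05,0,0,0,0.0854],[0,0,0.03,0,0,0,0.0854]]'
python3 - <<'E'
from h import *
for n in("scene","top"):
    p,d=r.grab_frame(n); cv2.imwrite(f"pics/{n}1.png",p); np.save(f"pics/{n}1.npy",d)
a=cv2.imread("pics/scene1.png");b=cv2.imread("pics/top1.png")
cv2.imwrite("pics/c3.png",cv2.hconcat([crop(a,170,280,130,240,3.6),crop(b,370,480,130,240,3.6)]))
E
```

```text
clock: 3.85
ee_pos: [0.5745, -0.2955, 0.1169]
tcp_rot: [-2.196, -2.241, 0.002]
wrist_force: [-0.5, -0.6, 0.1]
finger_gap: 1.0
```

View pics/c3.png

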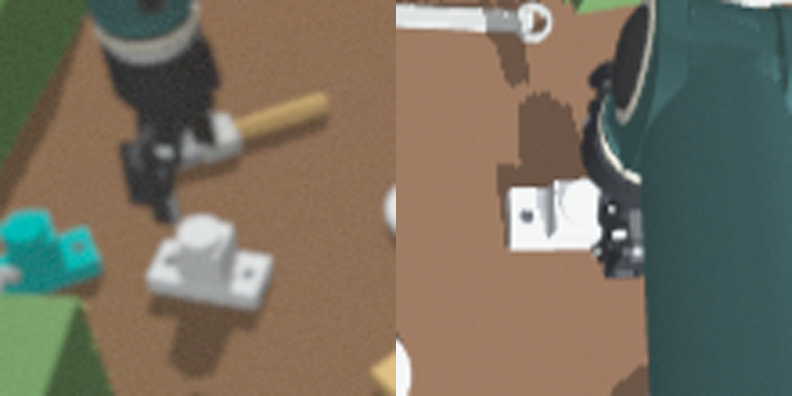

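```bash
python3 - <<'E'
from h import *
np.set_printoptions(suppress=True,precision=4,linewidth=150)
print(r.get_obs()["ee_pos"])
for n in("top","scene"):
    w=cloud(n,np.load(f"pics/{n}1.npy")).reshape(-1,3)
    w=w[(abs(w[:,0]-.575)<.09)&(abs(w[:,1]+.295)<.09)]
    for lo in(.1,.12,.14,.16,.18):
        q=w[(w[:,2]>lo)&(w[:,2]<lo+.02)]
        if len(q)>3:print(n,lo,len(q),q.min(0),q.max(0))
E
```

```text
[ 0.5734 -0.2949  0.1158]
top 0.12 7 [ 0.5171 -0.2897  0.1276] [ 0.6208 -0.284   0.138 ]
top 0.14 13 [ 0.5156 -0.2914  0.1405] [ 0.6283 -0.2824  0.1539]
top 0.16 43 [ 0.4995 -0.3027  0.1612] [ 0.6428 -0.2804  0.1798]
top 0.18 99 [ 0.499 -0.309  0.18 ] [ 0.6459 -0.2771  0.1988]
scene 0.12 24 [ 0.5266 -0.3079  0.1272] [ 0.6295 -0.2844  0.1398]
scene 0.14 69 [ 0.5256 -0.3065  0.1402] [ 0.6325 -0.2827  0.16  ]
scene 0.16 48 [ 0.5064 -0.3064  0.1607] [ 0.6489 -0.2812  0.1799]
scene 0.18 132 [ 0.5015 -0.3058  0.1802] [ 0.6507 -0.277   0.2   ]
```

```bash
python3 -m jog '[[0,0.0015,0.02,0,0,0,0.0854],[0,0,0.025,0,0,0,0.0854],[0,0,0.02,0,0,0,0.0854],[0,0,0.01,0,0,0,0.0854],[0,0,0.006,0,0,0,0.0854],[0,0,0,0,0,0,0.0854],[0,0,0,0,0,0,0.0854]]'
```

```text
clock: 4.82
ee_pos: [0.5783, -0.2962, 0.04]
tcp_rot: [2.198, 2.243, 0.001]
wrist_force: [0.2, -0.3, -0.0]
finger_gap: 1.001
```

```bash
python3 -m jog '[[0,-0.002,0.004,0,0,0,0.0854],[0,0,0.004,0,0,0,0.0854],[0,0,0,0,0,0,0.06],[0,0,0,0,0,0,0.05],[0,0,0,0,0,0,0.044],[0,0,0,0,0,0,0.03],[0,0,0,0,0,0,0.03],[0,0,0,0,0,0,0.03],[0,0,0,0,0,0,0.03],[0,0,0,0,0,0,0.03]]' 50
python3 -m jog '[[0,0,0,0,0,0,0.03],[0,0,0,0,0,0,0.03]]' 60
python3 -c "
from rig import r
o=r.get_obs();print(o)"
```

```text
clock: 6.08
ee_pos: [0.5758, -0.2962, 0.0315]
tcp_rot: [2.199, 2.244, -0.0]
wrist_force: [-2.2, -0.1, 4.8]
finger_gap: 0.464
clock: 6.32
ee_pos: [0.5758, -0.2963, 0.0316]
tcp_rot: [2.199, 2.244, -0.0]
wrist_force: [-1.3, -1.0, 5.8]
finger_gap: 0.459
{'clock': 6.325, 'qpos': array([ 0.65468265,  0.73779853, -0.32357882,  1.7056287 ,  0.31946543,
        0.75021893,  0.19422698]), 'qd': array([ 0.00159168,  0.00021212, -0.00064177, -0.00029444, -0.00059125,
        0.00237872,  0.00028434]), 'joint_torque': array([-6.63333815e-01, -5.62268722e+01, -5.94726920e+00, -1.79231107e+01,
       -3.62772716e-02, -4.90816589e-01,  2.45805457e-02]), 'ee_pos': array([ 0.57581589, -0.29626501,  0.03156813]), 'tcp_rot': array([ 2.19872488e+00,  2.24350927e+00, -2.42384043e-04]), 'wrist_force': array([-1.28095104, -1.04835696,  5.77667404]), 'torque': array([-0.00594388,  0.31519269, -0.00631617]), 'finger_gap': 0.45880567762858204}
```

```bash
python3 -m jog '[[0,0,-0.005,0,0,0,0.03],[0,0,-0.015,0,0,0,0.03],[0,0,-0.03,0,0,0,0.03],[0,0,-0.02,0,0,0,0.03],[0,0,-0.01,0,0,0,0.03],[0,0,0,0,0,0,0.03],[0,0,0,0,0,0,0.03],[0,0,0,0,0,0,0.03]]' 90
python3 - <<'E'
from h import *
o=r.get_obs();print(o["ee_pos"],o["wrist_force"],o["torque"],o["tcp_rot"])
for n in("scene","top"):
    p,d=r.grab_frame(n); cv2.imwrite(f"pics/{n}2.png",p); np.save(f"pics/{n}2.npy",d)
a=cv2.imread("pics/scene2.png");b=cv2.imread("pics/top2.png")
cv2.imwrite("pics/c4.png",cv2.hconcat([crop(a,170,280,130,240,3.6),crop(b,370,480,130,240,3.6)]))
E
```

```text
clock: 7.32
ee_pos: [0.5752, -0.2958, 0.1102]
tcp_rot: [-2.197, -2.243, 0.001]
wrist_force: [-0.8, 0.2, -5.2]
finger_gap: 0.454
[ 0.57518848 -0.29579135  0.11020452] [-0.81266293  0.19735657 -5.20101273] [ 0.04407155 -0.03149227 -0.00206562] [-2.19747233e+00 -2.24271913e+00  8.75734217e-04]
```

View pics/c4.png

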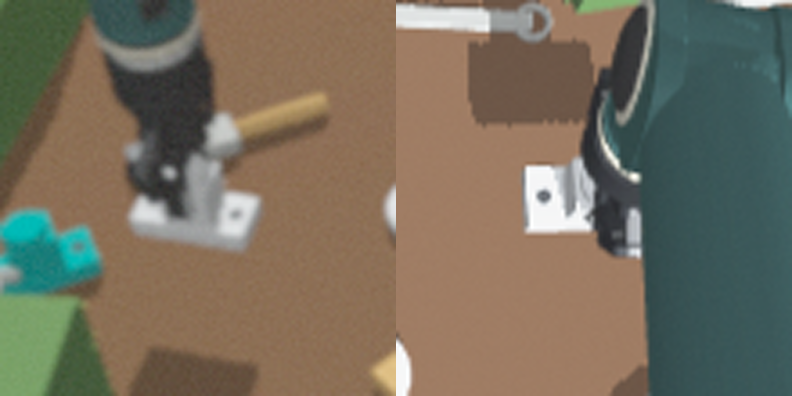

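The casting hangs level in the grip (scene crop around (200,210)), with a weight of about 5 N. I'm carrying it over the nest.

```bash
python3 -m jog '[[0.02,-0.0022,0,0,0,0,0.03],[0.041,-0.0044,0,0,0,0,0.03],[0.041,-0.0044,0,0,0,0,0.03],[0.041,-0.0044,0,0,0,0,0.03],[0.041,-0.0044,0,0,0,0,0.03],[0.041,-0.0044,0,0,0,0,0.03],[0.041,-0.0044,0,0,0,0,0.03],[0.041,-0.0044,0,0,0,0,0.03],[0.041,-0.0044,0,0,0,0,0.03],[0.041,-0.0044,0,0,0,0,0.03],[0.0206,-0.0021,0,0,0,0,0.03],[0,0,0,0,0,0,0.03]]'
python3 -m jog '[[0,0,0.02,0,0,0,0.03],[0,0,0.015,0,0,0,0.03],[0,0,0,0,0,0,0.03],[0,0,0,0,0,0,0.03],[0,0,0,0,0,0,0.03]]'
python3 - <<'E'
from h import *
np.set_printoptions(suppress=True,precision=4,linewidth=150)
o=r.get_obs();print(o["ee_pos"],o["wrist_force"],o["torque"],o["tcp_rot"])
for n in("scene","top"):
    p,d=r.grab_frame(n); cv2.imwrite(f"pics/{n}3.png",p); np.save(f"pics/{n}3.npy",d)
a=cv2.imread("pics/scene3.png");b=cv2.imread("pics/top3.png")
cv2.imwrite("pics/c5.png",cv2.hconcat([crop(a,300,410,140,250,3.6),crop(b,220,330,130,240,3.6)]))
E
```

```text
clock: 8.93
ee_pos: [0.5223, 0.1159, 0.1116]
tcp_rot: [-2.192, -2.249, -0.001]
wrist_force: [0.4, -0.3, -4.1]
finger_gap: 0.453
clock: 9.55
ee_pos: [0.5241, 0.1126, 0.0769]
tcp_rot: [2.199, 2.243, 0.002]
wrist_force: [-0.1, -0.2, -4.8]
finger_gap: 0.453
[0.5241 0.1126 0.0769] [-0.095  -0.2038 -4.7881] [-0.01   -0.0551  0.0198] [2.1986 2.2431 0.0016]
```

View pics/c5.png

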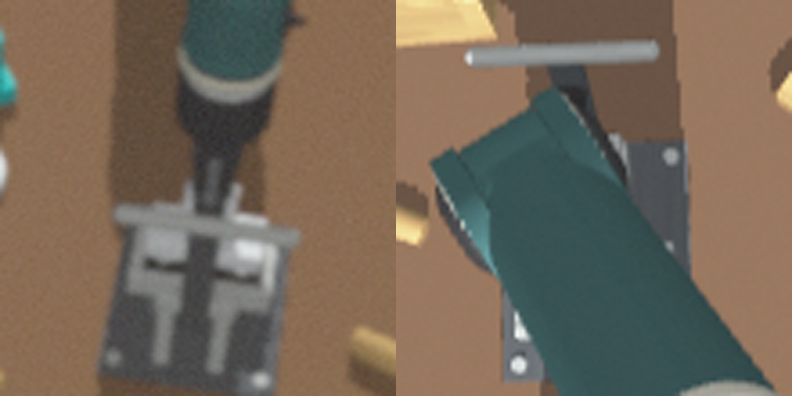

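```bash
python3 - <<'E'
from h import *
np.set_printoptions(suppress=True,precision=4,linewidth=150)
W=cloud("scene",np.load("pics/scene3.npy"))
w=W.reshape(-1,3);w=w[(abs(w[:,1]-.113)<.08)&(w[:,0]<.60)&(w[:,0]>.46)]
for lo,hi in((.024,.034),(.056,.072),(.040,.056)):
    q=w[(w[:,2]>lo)&(w[:,2]<hi)];print(lo,len(q),np.percentile(q,[1,50,99],axis=0).tolist(),cv2.minAreaRect((q[:,:2]*1000).astype(np.float32)))
p=cv2.imread("pics/scene3.png");cv2.imwrite("pics/c6.png",crop(p,325,390,190,245,12))
E
```

```text
0.024 167 [[0.5012439315472771, 0.05163287927641103, 0.024173996236352854], [0.5489873857942141, 0.12862055750951581, 0.02970041091529374], [0.5596431757602265, 0.17502024899391438, 0.03344666868280765]] ((530.9108276367188, 113.22198486328125), (58.45262145996094, 124.21949768066406), 2.5994699001312256)
0.056 164 [[0.5015106838813751, 0.06382960048859342, 0.0561539398393915], [0.5422987270988661, 0.1275535436486396, 0.06459285110876278], [0.5497343279529093, 0.16176195437349003, 0.0709094872265175]] ((525.5240478515625, 112.5324478149414), (50.0564079284668, 99.36554718017578), 0.26469331979751587)
0.04 41 [[0.5438711798117482, 0.0633135447963565, 0.04619512891474971], [0.5467660762441618, 0.09467278157077849, 0.05098097921657663], [0.5493659869950296, 0.1611927347103654, 0.055426579544849974]] ((546.9534301757812, 112.63033294677734), (99.0244140625, 5.797275543212891), 89.10658264160156)
```

View pics/c6.png

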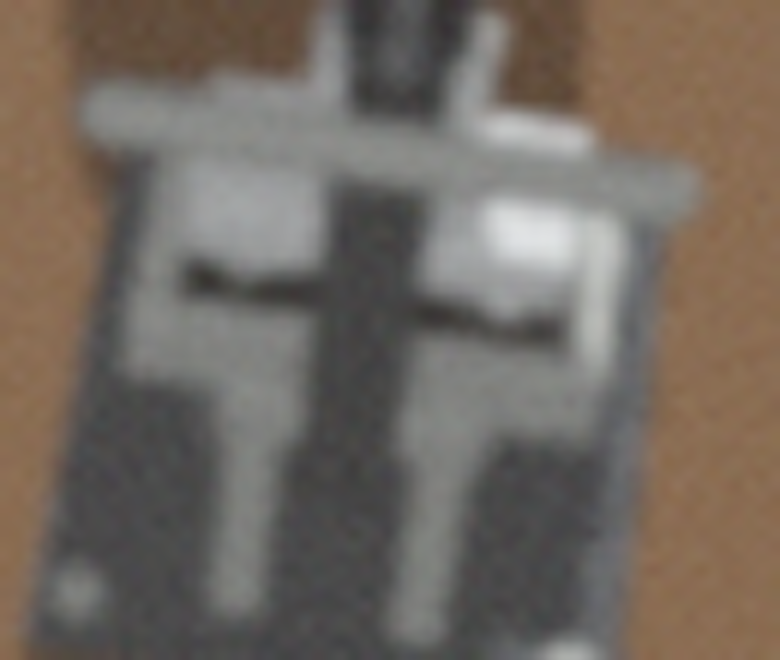

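```bash
python3 -m jog '[[0.0004,-0.0012,0.005,0,0,0,0.03],[0,0,0.005,0,0,0,0.03],[0,0,0.003,0,0,0,0.03],[0,0,0.002,0,0,0,0.03],[0,0,0.0,0,0,0,0.03]]'
python3 -m jog '[[0,0,0.002,0,0,0,0.03],[0,0,0.001,0,0,0,0.03],[0,0,0.0,0,0,0,0.03]]'
```

```text
clock: 10.28
ee_pos: [0.5223, 0.1129, 0.0611]
tcp_rot: [-2.199, -2.244, 0.0]
wrist_force: [0.2, 0.3, -5.6]
finger_gap: 0.452
clock: 10.65
ee_pos: [0.5223, 0.1129, 0.0582]
tcp_rot: [-2.199, -2.244, 0.0]
wrist_force: [0.1, -0.4, -4.2]
finger_gap: 0.45
```

```bash
python3 -m jog '[[0,0,0.001,0,0,0,0.03],[0,0,0.001,0,0,0,0.03],[0,0,0.0,0,0,0,0.03]]'
python3 -m jog '[[0,0,0.001,0,0,0,0.03],[0,0,0.001,0,0,0,0.03],[0,0,0.0,0,0,0,0.03]]'
python3 -m jog '[[0,0,0.001,0,0,0,0.03],[0,0,0.001,0,0,0,0.03],[0,0,0.0,0,0,0,0.03]]'
```

```text
clock: 11.02
ee_pos: [0.5223, 0.1129, 0.0562]
tcp_rot: [-2.199, -2.244, 0.0]
wrist_force: [-0.1, -0.7, -4.7]
finger_gap: 0.455
clock: 11.4
ee_pos: [0.5223, 0.1129, 0.0541]
tcp_rot: [-2.199, -2.244, 0.0]
wrist_force: [-0.2, -0.1, -4.7]
finger_gap: 0.449
clock: 11.78
ee_pos: [0.5225, 0.113, 0.0524]
tcp_rot: [2.199, 2.244, 0.0]
wrist_force: [-0.1, 0.5, -2.2]
finger_gap: 0.454
```

```bash
python3 -m jog '[[0,0,0.001,0,0,0,0.03],[0,0,0.0,0,0,0,0.03]]'
python3 -m jog '[[0,0,0.001,0,0,0,0.03],[0,0,0.0,0,0,0,0.03]]'
python3 -m jog '[[0,0,0.001,0,0,0,0.03],[0,0,0.0,0,0,0,0.03]]'
python3 -c "
from rig import r
o=r.get_obs();print(o['torque'],o['wrist_force'])"
```

```text
clock: 12.02
ee_pos: [0.5225, 0.113, 0.0515]
tcp_rot: [2.199, 2.244, 0.0]
wrist_force: [-1.3, -0.4, 3.0]
finger_gap: 0.45
clock: 12.28
ee_pos: [0.5224, 0.113, 0.0503]
tcp_rot: [2.199, 2.244, 0.0]
wrist_force: [-2.0, 1.2, 2.9]
finger_gap: 0.452
clock: 12.52
ee_pos: [0.5225, 0.1129, 0.0492]
tcp_rot: [2.199, 2.244, 0.0]
wrist_force: [-1.7, 0.3, 3.2]
finger_gap: 0.456
[-0.02262658  0.32575585  0.000674  ] [-1.71558294  0.26512193  3.15088237]
```

```bash
python3 -m jog '[[0,0,0.001,0,0,0,0.03],[0,0,0.0,0,0,0,0.03]]'
python3 -m jog '[[0,0,0.001,0,0,0,0.03],[0,0,0.0,0,0,0,0.03]]'
python3 -m jog '[[0,0,0.0006,0,0,0,0.03],[0,0,0.0,0,0,0,0.03]]'
python3 -c "
from rig import r
o=r.get_obs();print(o['torque'],o['wrist_force'],o['ee_pos'])"
```

```text
clock: 12.78
ee_pos: [0.5225, 0.113, 0.0482]
tcp_rot: [2.199, 2.244, 0.0]
wrist_force: [-0.9, 0.9, 2.5]
finger_gap: 0.451
clock: 13.02
ee_pos: [0.5225, 0.113, 0.0475]
tcp_rot: [2.199, 2.244, 0.0]
wrist_force: [-1.2, 0.3, 5.4]
finger_gap: 0.455
clock: 13.28
ee_pos: [0.5225, 0.1129, 0.0474]
tcp_rot: [2.198, 2.244, -0.0]
wrist_force: [-3.5, -1.2, 10.1]
finger_gap: 0.45
[-0.1905856   0.76179839  0.00098674] [-3.5265115  -1.23241735 10.07041992] [0.52248832 0.11294143 0.04739144]
```

```bash
python3 -m jog '[[0,0,0.0004,0,0,0,0.03],[0,0,0.0,0,0,0,0.03]]'
python3 -m jog '[[0,0,0.0004,0,0,0,0.03],[0,0,0.0,0,0,0,0.03]]'
python3 -c "
from rig import r
o=r.get_obs();print(o['torque'],o['wrist_force'],o['ee_pos'])"
```

```text
clock: 13.52
ee_pos: [0.5225, 0.1129, 0.0473]
tcp_rot: [2.198, 2.243, -0.0]
wrist_force: [-4.3, -1.3, 12.9]
finger_gap: 0.45
clock: 13.78
ee_pos: [0.5225, 0.1129, 0.0473]
tcp_rot: [2.198, 2.243, -0.0]
wrist_force: [-6.1, -1.3, 16.3]
finger_gap: 0.457
[-0.27619366  1.29913492  0.01597318] [-6.14781337 -1.30511172 16.25891195] [0.52246703 0.11294638 0.04728853]
```

```bash
python3 -m jog '[[0,0,0.0004,0,0,0,0.03],[0,0,0.0,0,0,0,0.03],[0,0,0.0,0,0,0,0.03]]'
python3 -m jog '[[0,0,-0.001,0,0,0,0.03],[0,0,-0.0013,0,0,0,0.03],[0,0,0.0,0,0,0,0.03]]'
python3 -c "
from rig import r
o=r.get_obs();print(o['torque'],o['wrist_force'],o['ee_pos'])"
```

```text
clock: 14.15
ee_pos: [0.5225, 0.1129, 0.0472]
tcp_rot: [2.198, 2.243, -0.001]
wrist_force: [-6.5, -1.7, 20.2]
finger_gap: 0.451
clock: 14.52
ee_pos: [0.5223, 0.1128, 0.0475]
tcp_rot: [-2.199, -2.244, 0.0]
wrist_force: [-0.8, 0.2, 2.2]
finger_gap: 0.452
[-0.0670438   0.15564187 -0.02899503] [-0.82299057  0.24445757  2.15925253] [0.52232507 0.11281954 0.04752418]
```

```bash
python3 -m jog '[[0,0,0,0,0,0,0.045],[0,0,0,0,0,0,0.055],[0,0,0,0,0,0,0.07],[0,0,0,0,0,0,0.0854],[0,0,0,0,0,0,0.0854],[0,0,-0.02,0,0,0,0.0854],[0,0,-0.03,0,0,0,0.0854],[0,0,-0.04,0,0,0,0.0854],[0,0,-0.04,0,0,0,0.0854],[0,0,-0.04,0,0,0,0.0854],[0,0,0,0,0,0,0.0854]]'
python3 - <<'E'
from h import *
for n in("scene","top"):
    p,d=r.grab_frame(n); cv2.imwrite(f"pics/{n}4.png",p); np.save(f"pics/{n}4.npy",d)
a=cv2.imread("pics/scene4.png");b=cv2.imread("pics/top4.png")
cv2.imwrite("pics/c7.png",cv2.hconcat([crop(a,300,410,140,250,3.6),crop(b,220,330,130,240,3.6)]))
E
```

```text
clock: 15.9
ee_pos: [0.5243, 0.1135, 0.2211]
tcp_rot: [2.196, 2.241, 0.008]
wrist_force: [-0.2, -0.2, -1.6]
finger_gap: 1.003
```

View pics/c7.png

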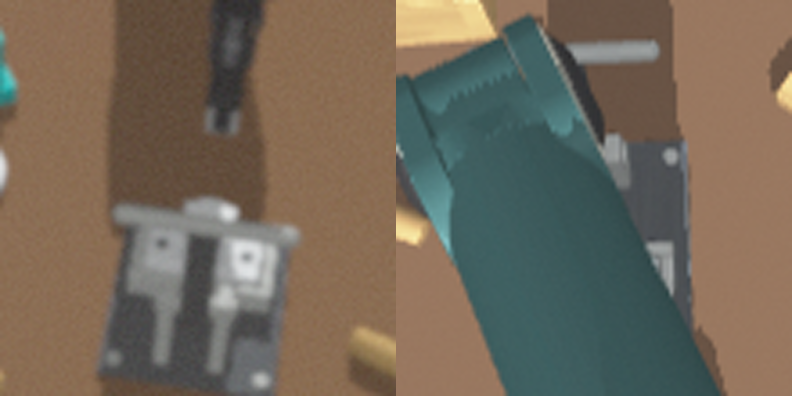

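```bash
python3 - <<'E'
from h import *
np.set_printoptions(suppress=True,precision=4,linewidth=150)
for n in("scene","top"):
    W=cloud(n,np.load(f"pics/{n}4.npy"));w=W.reshape(-1,3)
    for nm,a,b in(("L",.125+.012,.158),("R",.067,.088),("topboss",.10,.126)):
        q=w[(w[:,1]>a)&(w[:,1]<b)&(w[:,0]>.505 if nm!="topboss" else w[:,0]>.5)&(w[:,0]<.542)]
        lo,hi=(.028,.045) if nm!="topboss" else(.078,.092)
        q=q[(q[:,2]>lo)&(q[:,2]<hi)]
        if len(q)>3:print(n,nm,len(q),q.mean(0),np.median(q[:,2]),q[:,2].std()/len(q)**.5)
p=cv2.imread("pics/scene4.png");cv2.imwrite("pics/c8.png",crop(p,325,390,190,245,12))
E
```

```text
scene L 59 [0.5226 0.1475 0.0356] 0.035684208953753904 0.00022612784672318225
scene R 59 [0.5241 0.0776 0.0353] 0.03527613752596137 0.00024252365655441708
scene topboss 39 [0.5143 0.1131 0.0836] 0.08348699552203465 0.00019543663733350138
```

View pics/c8.png

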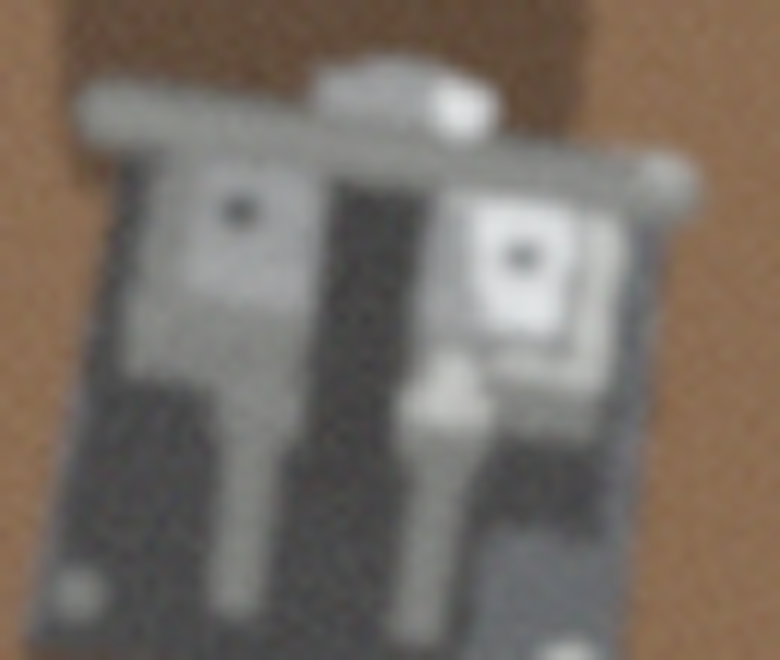

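```bash
python3 -m jog '[[0,0,-0.03,0,0,0,0.055],[0,0,-0.025,0,0,0,0.055],[-0.0064,0.0215,0,0,0,0,0.055],[-0.0064,0.0215,0,0,0,0,0.055],[-0.0064,0.0215,0,0,0,0,0.055],[-0.0064,0.0215,0,0,0,0,0.055],[-0.0064,0.0215,0,0,0,0,0.055],[-0.0064,0.0215,0,0,0,0,0.055],[0,0,0,0,0,0,0.055],[0,0,0,0,0,0,0.055],[0,0,0,0,0,0,0.055]]' 25
python3 - <<'E'
from h import *
np.set_printoptions(suppress=True,precision=4,linewidth=150)
print(r.get_obs()["ee_pos"],r.get_obs()["wrist_force"])
for n in("scene","top"):
    p,d=r.grab_frame(n); cv2.imwrite(f"pics/{n}5.png",p); np.save(f"pics/{n}5.npy",d)
    w=cloud(n,d).reshape(-1,3);w=w[(w[:,0]>.62)&(w[:,0]<.69)&(w[:,1]>.04)&(w[:,1]<.19)]
    q=w[(w[:,2]>.216)&(w[:,2]<.236)];print(n,len(q),q.mean(0),q.min(0),q.max(0))
    q=w[(w[:,2]>.245)];print(n,len(q),q.mean(0),q.min(0),q.max(0))
a=cv2.imread("pics/scene5.png");b=cv2.imread("pics/top5.png")
cv2.imwrite("pics/c9.png",cv2.hconcat([crop(a,300,410,140,250,3.6),crop(b,220,330,130,240,3.6)]))
E
```

```text
clock: 17.38
ee_pos: [0.6512, 0.0777, 0.2725]
tcp_rot: [-2.197, -2.244, 0.001]
wrist_force: [-0.1, 0.7, 0.9]
finger_gap: 0.644
[0.6512 0.0777 0.2725] [-0.1429  0.6544  0.8899]
scene 280 [0.6576 0.1169 0.2263] [0.6477 0.0508 0.2169] [0.6639 0.1822 0.2323]
scene 4545 [0.6715 0.0846 0.5416] [0.6201 0.04   0.2746] [0.69   0.1323 0.6446]
top 113 [0.6512 0.1559 0.2275] [0.6446 0.1313 0.2202] [0.6594 0.1807 0.2335]
top 1468 [0.6501 0.0808 0.6272] [0.62   0.04   0.5468] [0.69  0.131 0.646]
```

View pics/c9.png

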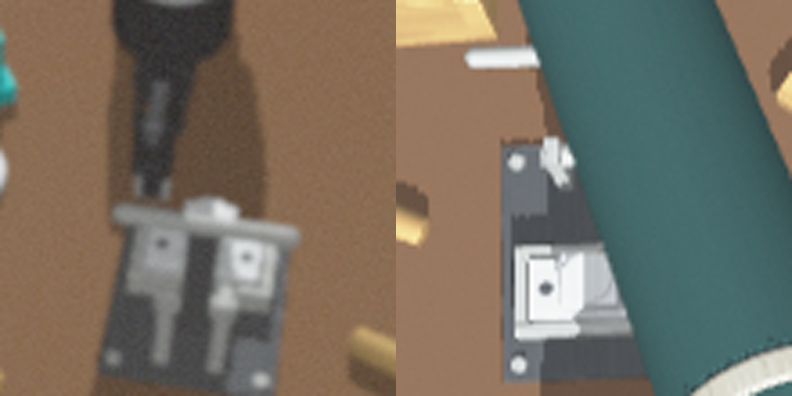

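```bash
python3 -m jog '[[0,0.0025,0.02,0,0,0,0.055],[0,0,0.015,0,0,0,0.055],[0,0,0.012,0,0,0,0.055],[0,0,0.01,0,0,0,0.055],[0,0,0.008,0,0,0,0.055],[0,0,0.004,0,0,0,0.055],[0,0,0.0,0,0,0,0.055],[0,0,0.0,0,0,0,0.055]]'
python3 - <<'E'
from h import *
print(r.get_obs()["ee_pos"],r.get_obs()["wrist_force"])
p,d=r.grab_frame("scene"); cv2.imwrite("pics/scene6.png",p);cv2.imwrite("pics/c10.png",crop(p,310,400,160,230,8))
E
```

```text
clock: 18.48
ee_pos: [0.6549, 0.0773, 0.2042]
tcp_rot: [2.198, 2.244, 0.001]
wrist_force: [0.1, 0.8, -0.0]
finger_gap: 0.643
[0.65489178 0.07730234 0.20423641] [ 0.05704739  0.75224566 -0.00458304]
```

View pics/c10.png

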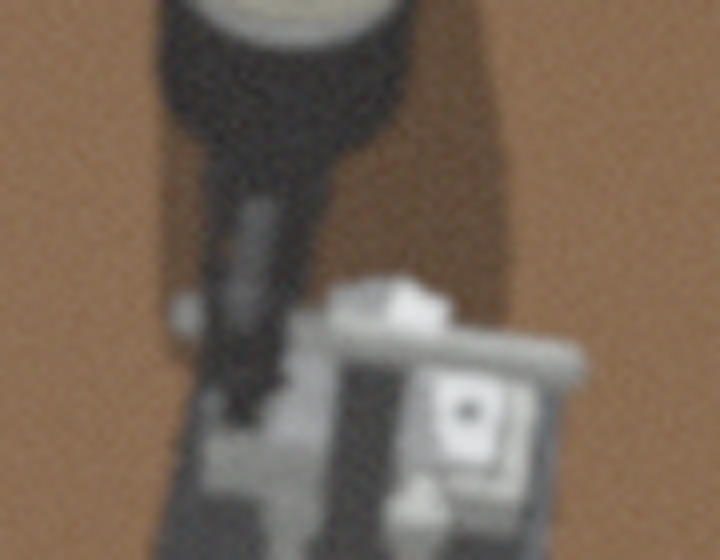

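The fingers straddle the handle's -y half, at crop (250,350), with the bar end showing at the left. I'll close gently.

```bash
python3 -m jog '[[0,0,0,0,0,0,0.04],[0,0,0,0,0,0,0.03],[0,0,0,0,0,0,0.022],[0,0,0,0,0,0,0.01],[0,0,0,0,0,0,0.005],[0,0,0,0,0,0,0.005],[0,0,0,0,0,0,0.005],[0,0,0,0,0,0,0.005]]' 25
python3 -c "
from rig import r
o=r.get_obs();print(o['torque'],o['wrist_force'],o['ee_pos'],o['finger_gap']*.0854)"
```

```text
clock: 19.52
ee_pos: [0.6547, 0.0772, 0.2039]
tcp_rot: [2.199, 2.244, 0.0]
wrist_force: [0.5, -0.2, 1.0]
finger_gap: 0.153
[-0.02517096 -0.03895608  0.00712823] [ 0.45617151 -0.22853801  0.99926358] [0.65470308 0.07722227 0.20387309] 0.013073698328660784
```

```bash
python3 - <<'E'
import numpy as np
r=.1459
ph=np.r_[np.arange(1.8245,.32,-.1)]
for a,b in zip(ph,ph[1:]): print(round(b,3),"dy",round((-r*np.cos(b)+r*np.cos(a))*1e3,1),"dz(tool)",round(-(r*np.sin(b)-r*np.sin(a))*1e3,1), "pos",round(.6181-r*np.cos(b),4),round(.081+r*np.sin(b)-.0187,4))
E
```

```text
1.724 dy -14.3 dz(tool) -3.0 pos 0.6404 0.2065
1.624 dy -14.5 dz(tool) -1.5 pos 0.6259 0.208
1.524 dy -14.6 dz(tool) -0.1 pos 0.6113 0.208
1.424 dy -14.5 dz(tool) 1.4 pos 0.5968 0.2066
1.324 dy -14.3 dz(tool) 2.8 pos 0.5825 0.2038
1.224 dy -13.9 dz(tool) 4.3 pos 0.5686 0.1995
1.124 dy -13.5 dz(tool) 5.6 pos 0.5551 0.1939
1.024 dy -12.8 dz(tool) 6.9 pos 0.5423 0.187
0.924 dy -12.1 dz(tool) 8.2 pos 0.5302 0.1788
0.824 dy -11.2 dz(tool) 9.4 pos 0.519 0.1694
0.724 dy -10.2 dz(tool) 10.4 pos 0.5088 0.159
0.624 dy -9.1 dz(tool) 11.4 pos 0.4997 0.1476
0.524 dy -7.9 dz(tool) 12.2 pos 0.4918 0.1354
0.424 dy -6.7 dz(tool) 13.0 pos 0.4851 0.1224
0.324 dy -5.3 dz(tool) 13.6 pos 0.4798 0.1088
```

```bash
python3 -m jog '[[0,-0.0071,-0.0017,0,0,0,0.005],[0,-0.0072,-0.0013,0,0,0,0.005],[0,-0.0072,-0.0009,0,0,0,0.005],[0,-0.0073,-0.0006,0,0,0,0.005],[0,-0.0073,-0.0002,0,0,0,0.005],[0,-0.0073,0.0001,0,0,0,0.005]]'
python3 -m jog '[[0,-0.0073,0.0005,0,0,0,0.005],[0,-0.0072,0.0009,0,0,0,0.005],[0,-0.0072,0.0012,0,0,0,0.005],[0,-0.0071,0.0016,0,0,0,0.005],[0,-0.007,0.002,0,0,0,0.005],[0,-0.0069,0.0023,0,0,0,0.005]]'
```

```text
clock: 20.27
ee_pos: [0.6108, 0.0763, 0.2087]
tcp_rot: [2.199, 2.244, 0.0]
wrist_force: [3.4, -0.8, 1.6]
finger_gap: 0.151
clock: 21.02
ee_pos: [0.568, 0.0754, 0.1996]
tcp_rot: [-2.199, -2.244, 0.0]
wrist_force: [2.7, 0.6, -2.0]
finger_gap: 0.155
```

```bash
python3 -m jog '[[0,-0.0068,0.0027,0,0,0,0.005],[0,-0.0067,0.0029,0,0,0,0.005],[0,-0.0065,0.0033,0,0,0,0.005],[0,-0.0063,0.0036,0,0,0,0.005],[0,-0.0061,0.004,0,0,0,0.005],[0,-0.006,0.0042,0,0,0,0.005],[0,-0.0057,0.0046,0,0,0,0.005],[0,-0.0055,0.0048,0,0,0,0.005]]'
python3 -m jog '[[0,-0.0052,0.0051,0,0,0,0.005],[0,-0.005,0.0053,0,0,0,0.005],[0,-0.0047,0.0056,0,0,0,0.005],[0,-0.0044,0.0058,0,0,0,0.005],[0,-0.0041,0.006,0,0,0,0.005],[0,-0.0038,0.0062,0,0,0,0.005]]'
```

```text
clock: 22.02
ee_pos: [0.5184, 0.0744, 0.1694]
tcp_rot: [-2.199, -2.244, 0.001]
wrist_force: [1.6, -0.3, 3.7]
finger_gap: 0.152
clock: 22.78
ee_pos: [0.4913, 0.0739, 0.1353]
tcp_rot: [-2.199, -2.244, 0.0]
wrist_force: [2.7, 0.4, 0.7]
finger_gap: 0.152
```

```bash
python3 -m jog '[[0,-0.0035,0.0064,0,0,0,0.005],[0,-0.0032,0.0066,0,0,0,0.005],[0,-0.0028,0.0067,0,0,0,0.005],[0,-0.0025,0.0069,0,0,0,0.005],[0,0,0,0,0,0,0.005],[0,0,0,0,0,0,0.005]]'
python3 -c "
from rig import r
o=r.get_obs();print(o['torque'],o['wrist_force'],o['ee_pos'],o['finger_gap']*.0854)"
```

```text
clock: 23.52
ee_pos: [0.4796, 0.0737, 0.1088]
tcp_rot: [-2.198, -2.244, 0.001]
wrist_force: [2.5, 1.0, -4.1]
finger_gap: 0.149
[ 0.01124768 -0.75037711  0.06952914] [ 2.4534539   0.97153062 -4.07570022] [0.47959529 0.07367463 0.1088459 ] 0.01274163549190308
```

```bash
python3 - <<'E'
from h import *
p,d=r.grab_frame("scene"); cv2.imwrite("pics/scene7.png",p);cv2.imwrite("pics/c11.png",crop(p,310,400,160,250,6))
E
```

```text
(no output)
```

View pics/c11.png

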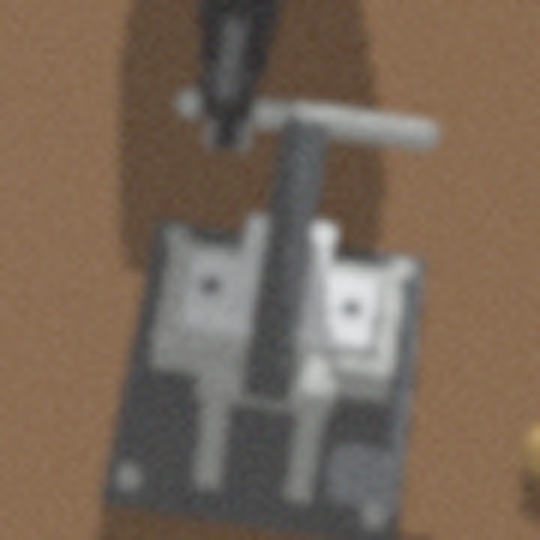

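```bash
python3 -m jog '[[0,-0.001,0.003,0,0,0,0.005],[0,-0.0009,0.003,0,0,0,0.005],[0,-0.0008,0.003,0,0,0,0.005],[0,-0.0007,0.003,0,0,0,0.005],[0,-0.0006,0.003,0,0,0,0.005],[0,0,0,0,0,0,0.005]]'
python3 -m jog '[[0,-0.0003,0.0015,0,0,0,0.005],[0,-0.0003,0.0015,0,0,0,0.005],[0,0,0,0,0,0,0.005]]'
```

```text
clock: 24.32
ee_pos: [0.4757, 0.0736, 0.0938]
tcp_rot: [-2.199, -2.244, 0.0]
wrist_force: [3.1, 0.6, -3.2]
finger_gap: 0.154
clock: 24.7
ee_pos: [0.4751, 0.0735, 0.0911]
tcp_rot: [-2.199, -2.244, 0.0]
wrist_force: [2.9, -0.2, -0.3]
finger_gap: 0.153
```

```bash
python3 -m jog '[[0,-0.0002,0.0012,0,0,0,0.005],[0,-0.0002,0.0012,0,0,0,0.005],[0,0,0,0,0,0,0.005]]'
python3 -m jog '[[0,-0.0002,0.001,0,0,0,0.005],[0,-0.0002,0.001,0,0,0,0.005],[0,0,0,0,0,0,0.005]]'
python3 -m jog '[[0,-0.0001,0.001,0,0,0,0.005],[0,0,0,0,0,0,0.005]]'
```

```text
clock: 25.08
ee_pos: [0.4747, 0.0735, 0.0886]
tcp_rot: [-2.199, -2.244, 0.0]
wrist_force: [2.9, 1.2, -0.7]
finger_gap: 0.153
clock: 25.45
ee_pos: [0.4743, 0.0735, 0.0867]
tcp_rot: [-2.199, -2.244, 0.0]
wrist_force: [2.2, -0.4, 0.2]
finger_gap: 0.154
clock: 25.7
ee_pos: [0.4742, 0.0736, 0.0856]
tcp_rot: [-2.199, -2.244, 0.0]
wrist_force: [2.7, 0.1, 0.2]
finger_gap: 0.157
```

```bash
python3 -m jog '[[0,-0.0001,0.001,0,0,0,0.005],[0,0,0,0,0,0,0.005]]'
python3 -m jog '[[0,-0.0001,0.001,0,0,0,0.005],[0,0,0,0,0,0,0.005]]'
python3 -m jog '[[0,-0.0001,0.0007,0,0,0,0.005],[0,0,0,0,0,0,0.005]]'
```

```text
clock: 25.95
ee_pos: [0.4741, 0.0735, 0.0847]
tcp_rot: [-2.199, -2.244, 0.0]
wrist_force: [1.8, 0.2, -0.2]
finger_gap: 0.15
clock: 26.2
ee_pos: [0.4739, 0.0735, 0.0838]
tcp_rot: [-2.199, -2.244, 0.0]
wrist_force: [1.8, 1.1, 2.5]
finger_gap: 0.153
clock: 26.45
ee_pos: [0.4739, 0.0735, 0.0835]
tcp_rot: [2.199, 2.244, -0.0]
wrist_force: [-0.6, -0.2, 6.8]
finger_gap: 0.154
```

```bash
python3 -m jog '[[0,0,-0.0004,0,0,0,0.005],[0,0,0,0,0,0,0.005]]'
python3 -m jog '[[0,0,0,0,0,0,0.02],[0,0,0,0,0,0,0.03],[0,0,0,0,0,0,0.045],[0,0,0,0,0,0,0.05],[0,0,0,0,0,0,0.05],[0,0,0,0,0,0,0.05]]'
python3 -m jog '[[0,0,-0.01,0,0,0,0.05],[0,0,-0.02,0,0,0,0.05],[0,0,-0.03,0,0,0,0.05],[0,0,-0.04,0,0,0,0.05],[0,0,-0.04,0,0,0,0.05],[0,0,0,0,0,0,0.05]]'
python3 -m jog '[[-0.04,-0.01,-0.02,0,0,0,0.05],[-0.05,-0.01,0,0,0,0,0.05],[-0.05,-0.01,0,0,0,0,0.05],[-0.05,-0.01,0,0,0,0,0.05],[-0.05,0,0,0,0,0,0.05],[0,0,0,0,0,0,0.05]]'
python3 - <<'E'
from h import *
np.set_printoptions(suppress=True,precision=4,linewidth=150)
for n in("scene","top"):
    p,d=r.grab_frame(n); cv2.imwrite(f"pics/{n}8.png",p);np.save(f"pics/{n}8.npy",d)
a=cv2.imread("pics/scene8.png");b=cv2.imread("pics/top8.png")
cv2.imwrite("pics/c12.png",cv2.hconcat([crop(a,310,410,160,260,4),crop(b,220,320,140,240,4)]))
E
```

```text
clock: 26.7
ee_pos: [0.474, 0.0735, 0.0837]
tcp_rot: [2.199, 2.244, -0.0]
wrist_force: [1.4, -0.2, 5.4]
finger_gap: 0.154
clock: 27.45
ee_pos: [0.4739, 0.0735, 0.0834]
tcp_rot: [-2.199, -2.244, 0.0]
wrist_force: [-0.0, -0.2, 0.5]
finger_gap: 0.586
clock: 28.2
ee_pos: [0.476, 0.074, 0.2271]
tcp_rot: [2.195, 2.24, 0.008]
wrist_force: [-0.2, -0.1, 0.0]
finger_gap: 0.589
clock: 28.95
ee_pos: [0.4377, -0.171, 0.2427]
tcp_rot: [-2.206, -2.235, 0.002]
wrist_force: [-1.5, 1.3, -0.1]
finger_gap: 0.584
```

View pics/c12.png

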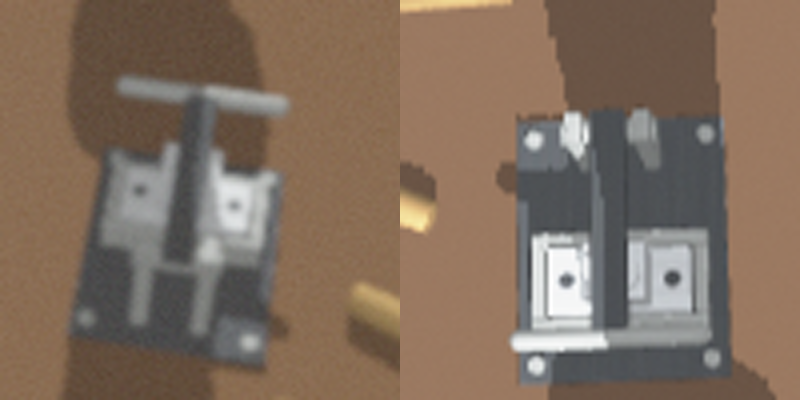

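View pics/top8.png

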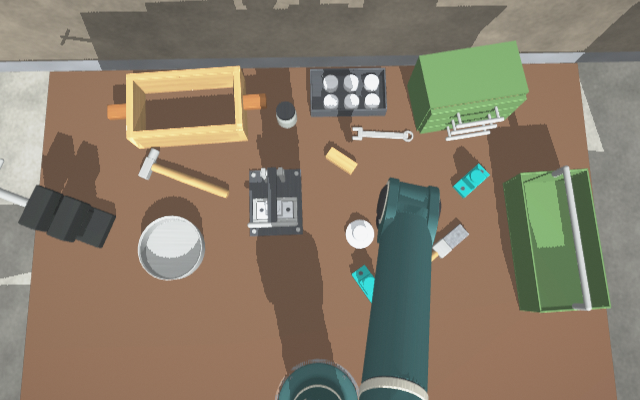

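```bash
python3 - <<'E'
from h import *
np.set_printoptions(suppress=True,precision=4,linewidth=150)
for n in("scene","top"):
    w=cloud(n,np.load(f"pics/{n}8.npy")).reshape(-1,3)
    for nm,a,b,x0,x1,lo,hi in(("footL",.137,.158,.505,.542,.028,.045),("footR",.067,.088,.505,.542,.028,.045),("armnear",.107,.12,.49,.52,.08,.13),("armfar",.107,.12,.56,.59,.07,.13),("handle",.05,.18,.455,.492,.095,.12)):
        q=w[(w[:,1]>a)&(w[:,1]<b)&(w[:,0]>x0)&(w[:,0]<x1)&(w[:,2]>lo)&(w[:,2]<hi)]
        if len(q)>3:print(n,nm,len(q),q.mean(0),np.median(q[:,2]),q[:,2].max())
    q=w[(w[:,2]>.02)&(w[:,2]<.04)&(abs(w[:,1]-.1127)<.0655)&(w[:,0]>.47)&(w[:,0]<.57)]
print(r.get_obs()["qd"],r.get_obs()["clock"])
E
```

```text
scene footL 60 [0.5234 0.1477 0.0362] 0.036063229813641795 0.04149632506421297
scene footR 61 [0.5236 0.0776 0.0358] 0.035603675906152876 0.03955694972507273
scene armnear 33 [0.5053 0.1137 0.106 ] 0.10592076842397657 0.11029555191623774
scene armfar 36 [0.5758 0.1133 0.104 ] 0.10418942705884537 0.10714038580442975
scene handle 198 [0.4775 0.1142 0.1059] 0.10675537232489712 0.11168747454010342
top footL 82 [0.5237 0.1489 0.0366] 0.03652454036542263 0.042901420048736094
top footR 91 [0.5239 0.0774 0.0364] 0.036547357164633976 0.04209890931477145
top armnear 54 [0.5048 0.1143 0.1077] 0.10750440688574858 0.11393509185195727
top armfar 47 [0.575  0.1136 0.1042] 0.10421901659844224 0.1098735398894699
top handle 300 [0.474  0.1122 0.1071] 0.10732601466891634 0.11443212717545781
[-0.0235 -0.0082 -0.0243  0.0055 -0.0004  0.0009  0.0007] 29.05
```

```bash
python3 -m jog '[[0,0,0,0,0,0,0.05],[0,0,0,0,0,0,0.05],[0,0,0,0,0,0,0.05],[0,0,0,0,0,0,0.05]]'; python3 -c "
from rig import r
print(r.job_done())"
```

```text
clock: 29.55
ee_pos: [0.4389, -0.1669, 0.2435]
tcp_rot: [2.198, 2.245, -0.0]
wrist_force: [0.2, 0.9, -0.4]
finger_gap: 0.587
the job is handed in; nothing more can be done
None
```

The casting is seated in the nest with the clamp pad resting on top of it, and I handed the job in at about 29.6 s. No verdict came back, so what follows rests on my own checks.

- **Seating:** I gripped the casting by its block and lowered it into the nest. It pushed the pins down at about 8 N. It then stopped firmly on the bed, about 16 mm above the bench, and I pressed to about 25 N and let go.
- **Level:** Before clamping, the scene camera put the two ends of the foot 0.4 mm apart over 70 mm. Afterwards the two cameras showed 0.4 mm and under 0.1 mm. That is about 0.006 rad at most, against the 0.015 allowed.
- **Clamp:** I pinched the handle, swung the clamp over, and felt the pad touch at about 7 N on the handle, roughly 10 N at the pad. I eased off and released.
- **After release:** The arm stands about 0.03 to 0.05 rad above level, against about 0.036 rad at contact, so the pad did not visibly lift. I did not see the pad face or its centring directly; I inferred them from the contact force and the arm angle.
- **Bystanders:** By eye, those visible in the last picture stand where they were. The arm hid part of the brush, but I did not touch it.

**Disagreement:** the two cameras differed by about 3 mm in x. I corrected for it using the known gripper position, and the casting went in with no side force.

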